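# Hang the hearing-test headsets on the charging dock and lock it

### The job

Put the hearing-test headsets away on their dock: press the red tab so that the locking bar springs open, then hang every headset standing on the desk over the steel rail by its crown, side by side and square to the rail, one ear cup before it and one behind. With all of them hung, press the blue lever down until the catch holds it and the bar stays shut over them. Leave the other things on the desk where they are.

Things in the scene. Friction and masses are not known exactly. Their poses are not given: they have to be found in the camera images.
- dock: white headset dock, fixed; origin on the desk under the middle of the rail; y along the rail, x away from the robot, yaw within 0.10 rad of 0. Base x = -73 to 135 mm, y = -180 to 180 mm. Steel rail 16 mm thick, top 150 mm up, free between grey posts at y = -158 and 158 mm: room for headsets at y = -120, -40, 40, 120 mm; hung, their cups are 32 mm above the desk
- rail_mid (a point): middle of the rail, on its top line; axes as the dock's. The locking bar, open, stands 113 mm behind it and 235 mm above the desk; shut, it lies right above the rail, 196 mm above the desk (top of a hung crown pad: 181 mm)
- lock_lever (a joint): angle of locking bar and blue lever (one part): 0 open (lever up, bar back), about 0.69 latched shut, 0.765 end stop. Starts latched. A spring always lifts it: pressing takes 3 N at the top, 9 N at the bottom, some 3 N more at the catch. Pressed past 0.72 and let go, it stays at 0.69; let go sooner, it springs back to 0
- lever_pad (a point): middle of the top of the blue lever's pad (64 mm long, 32 mm wide), 155 mm from the lever's pivot line (dock x = 110, z = 60 mm, parallel to the rail), at dock y = -262 mm. Latched: x = -45, z = 66 mm, level. Open: about x = -5, z = 164 mm, sloping up 0.70 rad towards the robot. Follow its arc down with shut fingers
- release_tab (a point): middle of the ribs on the red tab's top (tab 60 mm long, 32 mm wide), at dock x = -149, y = -262, z = 53 mm. Pressed 15 to 18 mm straight down with shut fingers (about 5 N) it frees the lever, which springs up behind it; the tab comes back by itself. End stop about 23 mm down
- headset_blue: blue hearing-test headset (pad and cups; black band), 0.13 kg: a stiff arch standing on its two ear cups, 136 mm wide (its x), 58 mm deep (its y), 149 mm high; yaw within 0.3 rad of 0. Origin on the desk midway between the cups, z up. Cups are 78 mm apart inside. One headset may be absent at a start (None throughout)
- headset_blue_crown (a point): inside of the arch at the crown, 118 mm above the headset's origin: this point rests on the rail. Above it is the crown pad, 42 (x) by 26 (y) by 30 mm, z = 119 to 149 mm: grasp it across its 26 mm (fingers closing along the headset's y), fingertips at most 24 mm below the pad's top, to stay clear of the rail
- headset_yellow: yellow hearing-test headset (pad and cups; black band), 0.13 kg: a stiff arch standing on its two ear cups, 136 mm wide (its x), 58 mm deep (its y), 149 mm high; yaw within 0.3 rad of 0. Origin on the desk midway between the cups, z up. Cups are 78 mm apart inside. One headset may be absent at a start (None throughout)
- headset_yellow_crown (a point): inside of the arch at the crown, 118 mm above the headset's origin: this point rests on the rail. Above it is the crown pad, 42 (x) by 26 (y) by 30 mm, z = 119 to 149 mm: grasp it across its 26 mm (fingers closing along the headset's y), fingertips at most 24 mm below the pad's top, to stay clear of the rail
- headset_green: green hearing-test headset (pad and cups; black band), 0.13 kg: a stiff arch standing on its two ear cups, 136 mm wide (its x), 58 mm deep (its y), 149 mm high; yaw within 0.3 rad of 0. Origin on the desk midway between the cups, z up. Cups are 78 mm apart inside. One headset may be absent at a start (None throughout)
- headset_green_crown (a point): inside of the arch at the crown, 118 mm above the headset's origin: this point rests on the rail. Above it is the crown pad, 42 (x) by 26 (y) by 30 mm, z = 119 to 149 mm: grasp it across its 26 mm (fingers closing along the headset's y), fingertips at most 24 mm below the pad's top, to stay clear of the rail
- swab_pack_0: blue and white flat swab packet, 51x51x9 mm; origin at the middle of its underside; leave it alone
- swab_pack_1: blue and white flat swab packet, 51x51x9 mm; origin at the middle of its underside; leave it alone
- marker_red: red marker, 120 mm long, lying; origin at the middle of its underside; leave it alone
- sample_cup: white sample cup with orange lid, 62 mm across, 69 mm high; origin at the middle of its underside; leave it alone
- reagent_bottle: brown bottle with white cap, 36 mm across, 81 mm high; origin at the middle of its underside; leave it alone
- headset_white: white hearing-test headset (pad and cups; black band), 0.13 kg: a stiff arch standing on its two ear cups, 136 mm wide (its x), 58 mm deep (its y), 149 mm high; yaw within 0.3 rad of 0. Origin on the desk midway between the cups, z up. Cups are 78 mm apart inside. One headset may be absent at a start (None throughout)
- headset_white_crown (a point): inside of the arch at the crown, 118 mm above the headset's origin: this point rests on the rail. Above it is the crown pad, 42 (x) by 26 (y) by 30 mm, z = 119 to 149 mm: grasp it across its 26 mm (fingers closing along the headset's y), fingertips at most 24 mm below the pad's top, to stay clear of the rail

How it is judged:
On the way, in this order (a step that is already met when the one before it is completed fails the run):
1. the catch is released and the locking bar has sprung fully open (value of joint lock_lever below 0.08 rad), for 0.2 s.
2. every headset hangs on the rail, let go, with the bar still open (x of headset_white_crown in the frame of rail_mid between -0.02 and 0.02 m and y of headset_white_crown in the frame of rail_mid between -0.145 and 0.145 m and z of headset_white_crown in the frame of rail_mid between -0.012 and 0.012 m and angle between each of headset_white, headset_blue, headset_yellow, headset_green's own z axis and vertical below 0.3 rad and angle between the y axis of each of headset_white, headset_blue, headset_yellow, headset_green and the y axis of dock, either way round below 0.4 rad and contact force between the fingers and headset_white below 0.2 N and linear speed of each of headset_white, headset_blue, headset_yellow, headset_green below 0.05 m/s and x of headset_blue_crown in the frame of rail_mid between -0.02 and 0.02 m and y of headset_blue_crown in the frame of rail_mid between -0.145 and 0.145 m and z of headset_blue_crown in the frame of rail_mid between -0.012 and 0.012 m and contact force between the fingers and headset_blue below 0.2 N and x of headset_yellow_crown in the frame of rail_mid between -0.02 and 0.02 m and y of headset_yellow_crown in the frame of rail_mid between -0.145 and 0.145 m and z of headset_yellow_crown in the frame of rail_mid between -0.012 and 0.012 m and contact force between the fingers and headset_yellow below 0.2 N and x of headset_green_crown in the frame of rail_mid between -0.02 and 0.02 m and y of headset_green_crown in the frame of rail_mid between -0.145 and 0.145 m and z of headset_green_crown in the frame of rail_mid between -0.012 and 0.012 m and contact force between the fingers and headset_green below 0.2 N and value of joint lock_lever below 0.08 rad), for 0.3 s.
3. the lever is held down by the catch alone, the fingers off it (value of joint lock_lever above 0.67 rad and contact force between the fingers and anything else below 0.2 N), for 0.3 s.
At the end, for the whole second after the job is handed in: Every headset present hangs by its crown over the rail: crown within 20 mm of the rail's line across it, within 12 mm of its top in height and within 145 mm of its middle along it, upright within 0.3 rad, square to the rail within 0.4 rad, at rest; the lever is latched (above 0.67 rad) (x of headset_white_crown in the frame of rail_mid between -0.02 and 0.02 m and y of headset_white_crown in the frame of rail_mid between -0.145 and 0.145 m and z of headset_white_crown in the frame of rail_mid between -0.012 and 0.012 m and angle between each of headset_white, headset_blue, headset_yellow, headset_green's own z axis and vertical below 0.3 rad and angle between the y axis of each of headset_white, headset_blue, headset_yellow, headset_green and the y axis of dock, either way round below 0.4 rad and contact force between the fingers and headset_white below 0.2 N and linear speed of each of headset_white, headset_blue, headset_yellow, headset_green below 0.05 m/s and x of headset_blue_crown in the frame of rail_mid between -0.02 and 0.02 m and y of headset_blue_crown in the frame of rail_mid between -0.145 and 0.145 m and z of headset_blue_crown in the frame of rail_mid between -0.012 and 0.012 m and contact force between the fingers and headset_blue below 0.2 N and x of headset_yellow_crown in the frame of rail_mid between -0.02 and 0.02 m and y of headset_yellow_crown in the frame of rail_mid between -0.145 and 0.145 m and z of headset_yellow_crown in the frame of rail_mid between -0.012 and 0.012 m and contact force between the fingers and headset_yellow below 0.2 N and x of headset_green_crown in the frame of rail_mid between -0.02 and 0.02 m and y of headset_green_crown in the frame of rail_mid between -0.145 and 0.145 m and z of headset_green_crown in the frame of rail_mid between -0.012 and 0.012 m and contact force between the fingers and headset_green below 0.2 N and value of joint lock_lever above 0.67 rad); the robot touches nothing.
It fails at once if another thing on the desk is pushed more than 3 cm (distance of any of swab_pack_0, swab_pack_1, marker_red, sample_cup, reagent_bottle from where it was at the start of the episode above 0.03 m).
Of headset_white, headset_blue, headset_yellow, headset_green only 3 to 4 are there at a start; the rules pass over those that are not, and their reading is None.
At some moment in a run one of headset_white, headset_blue, headset_yellow, headset_green may be knocked a few centimetres aside while the robot is not near it.
It also fails if it takes over 210 s, if anything falls off the work surface, if the arm or the gripper's body presses on something with over 40 N, if the wrist force passes 120 N, or if a joint passes its speed limit or range.

### The arm

A 6-joint arm with a two-finger parallel gripper is mounted at the origin on a cart in front of the work surface, level with it; the furniture and walls round the work are solid. World frame = base frame: x ahead of the robot, y to its left, z up, the work surface at z = 0. Lengths are in m, angles in rad, forces in N, time in s.
With the tool pointing down it reaches from about 0.35 to 0.775 m from the base axis. Payload 7.3 kg.
Tool frame: the origin (TCP) lies midway between the tips of the shut fingers; the grasp point (between the pads) lies 19 mm behind it; z points along the fingers, y is the line along which they close (so a half turn about z gives the same grasp; the last joint's range is limited). The gripper opens to 92 mm and grips with 3 to 60 N. Pads are 19 mm wide; open, the fingers measure 130 mm over their backs; the gripper's body (75 mm by 190 mm) begins 47 mm behind the grasp point.
Start: joints at [0.976, 0.342, 1.524, -0, 1.275, -0.146], TCP at [0.228, 0.473, 0.227] pointing down, gripper open.
Joint ranges: [-2.53, 2.53], [-0.77, 2.02], [0.04, 2.7], [-1, 4.14], [0.28, 2.66], [-3.11, 3.11]. Speed limits (rad/s): [2.57, 2.57, 3.14, 3.14, 3.14, 3.14].

### API

Orientations are given as [roll, pitch, yaw] about the fixed x, y, z axes, in that order (R = Rz(yaw) Ry(pitch) Rx(roll)).
In Python, from cell import monitor, vision, workorder gives the robot as it stands.
- The arm moves only by the tool move_arm, never from a script. Its argument "rows" is a list of rows, each a list of 5 numbers: the shift along the world's x, y, z in mm, then the turn about the world's z in rad, then the closure, from -1 (fully open) to 1 (shut). A call has 1 to 12 rows; each row shifts and turns the commanded pose from where the row before left it; what a row does not reach is not made up. A row lasts 1/10 s, in which the tool goes at most 50 mm and 8.59 degrees, less where a joint would pass 70% of its speed; a pose out of reach is approached as far as the arm can. A call is refused whole if a number of a shift passes 50 or a number of a turn 0.15, either way. A call with a gripper value outside its range is refused whole. The fingers move at their own pace and stop on an object; "newtons" is the grip in N (left out, the last holds). Time passes only in rows, so rows that do not move let the fingers close. It gives the time, the measured TCP pose, the force, the opening and the grip force at its end, in the units of the state.
- monitor.observe(): the state, without advancing time (a new reading comes with each control period).
- vision.read_camera(name): name is "scene" or "top"; returns the picture (480x640x3 uint8, red, green, blue); there is no depth.
- vision.get_calibration(name): a dict with "K" (3x3 intrinsics, pixels), "T" (4x4, takes a point from camera to world coordinates). Camera axes: x right, y up, looking along -z (the intrinsics and any distortion apply to the point x, -y, -z); pixel columns grow to the right and rows downward; lengths in m; the calibration is good to about 2 mm. A picture is of the moment at which its call begins. get_calibration takes no time and is no camera call.
- workorder.hand_in(): hands the job in; it is judged then, once.
The state is a dict: "time": time; "qpos": joint angles; "qvel": joint speeds; "joint_efforts": joint torques, N m; "tool_pos": TCP position; "tool_rot": TCP orientation; "contact_force": force on the tool from outside, world axes, zero at the start; "torque": the same for the moment, N m; "opening": finger opening in m; "grip_force": force on a finger pad.
Only numpy, scipy, OpenCV 4.12 (cv2) and the standard library are available. Lean on these libraries where they do the work, as an engineer would, in place of code of your own. Each camera call takes 0.05 s, during which the arm holds its last target. There are 200 camera calls.

## Working session

There is one attempt and no reset: what is moved stays moved. The work goes in short steps, Python scripts to look and compute and a tool call to move; the robot and the scene stay as the last step left them, time stands still between calls to the robot, and variables do not carry over. Pictures are saved under pics/ and viewed, at most 14 in all, crops included, and the job is handed in when it is done.

Besides the shell and the picture viewer there is one more tool, called after "Emit:" as name([rows], argument=value, ...), one row to a line, values as JSON. move_arm: Moves the arm, as the interface text tells. Its arguments: {"type":"object","properties":{"rows":{"type":"array","items":{"type":"array","items":{"type":"number"}}},"newtons":{"type":"number"}},"required":["rows"]}

```bash
mkdir -p pics && python3 - <<'E'
from cell import monitor, vision
import cv2, numpy as np
for n in("scene","top"):
    im=vision.read_camera(n); cv2.imwrite(f"pics/{n}0.png",im[:,:,::-1]); c=vision.get_calibration(n); print(n,{k:np.round(v,4).tolist() if not isinstance(v,str) else v for k,v in c.items()})
s=monitor.observe();print(s["time"],s["tool_pos"],s["tool_rot"],s["opening"])
E
```

```text
scene {'K': [[440.3897, 0.0, 321.3387], [0.0, 440.3897, 242.0596], [0.0, 0.0, 1.0]], 'T': [[0.5449, 0.4967, -0.6755, -0.158], [-0.8383, 0.3044, -0.4524, -0.4976], [-0.0191, 0.8128, 0.5822, 0.786], [0.0, 0.0, 0.0, 1.0]]}
top {'K': [[495.9185, 0.0, 323.1469], [0.0, 495.9185, 240.7002], [0.0, 0.0, 1.0]], 'T': [[-0.0075, 0.9939, -0.11, 0.4391], [-0.9999, -0.0066, 0.0084, -0.0091], [0.0076, 0.1101, 0.9939, 1.3467], [0.0, 0.0, 0.0, 1.0]]}
0.1 [0.2275743  0.47273386 0.22613577] [-3.14031309e+00 -2.12423903e-04  2.69277151e+00] 0.09170706426798945
```

View pics/top0.png

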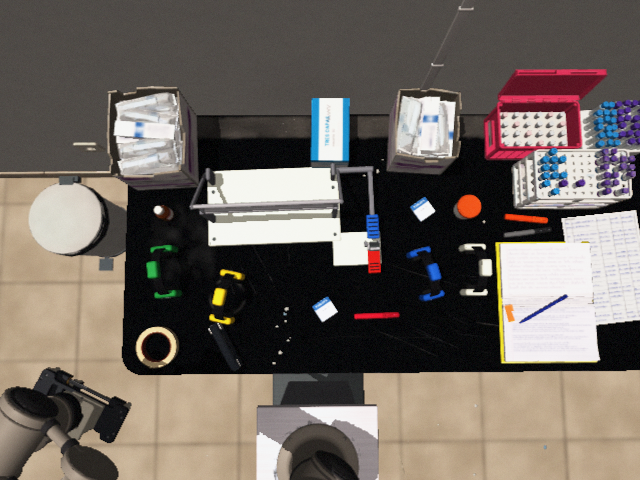

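View pics/scene0.png

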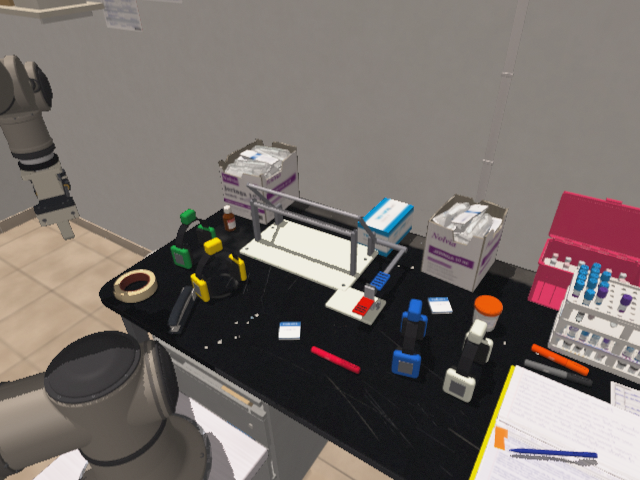

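The top view shows all four headsets: green (162,271), yellow (227,297), blue (427,274), white (478,270). The red tab is at (375,262), the blue lever at (373,227) and the rail runs along row ~208.

```bash
cat > h.py <<'E'
from cell import monitor, vision
import cv2, numpy as np
def ray(n,u,v):
    c=vision.get_calibration(n);K=np.array(c["K"]);T=np.array(c["T"])
    d=np.array([(u-K[0,2])/K[0,0],-(v-K[1,2])/K[1,1],-1.]);return T[:3,3],T[:3,:3]@d
def plane(n,u,v,z):
    o,d=ray(n,u,v);return o+d*(z-o[2])/d[2]
def tri(a,b):
    A=[];y=[]
    for n,u,v in(a,b):
        o,d=ray(n,u,v);d=d/np.linalg.norm(d);P=np.eye(3)-np.outer(d,d);A.append(P);y.append(P@o)
    return np.linalg.lstsq(np.vstack(A),np.hstack(y),rcond=None)[0]
def proj(n,p):
    c=vision.get_calibration(n);K=np.array(c["K"]);T=np.array(c["T"])
    q=T[:3,:3].T@(np.array(p)-T[:3,3]);return K[0,2]+K[0,0]*q[0]/-q[2],K[1,2]-K[1,1]*q[1]/-q[2]
HUE={"green":(45,80),"yellow":(20,35),"blue":(100,120),"red":(0,6)}
def mask(im,col):
    h=cv2.cvtColor(im,cv2.COLOR_RGB2HSV)
    if col=="white": return cv2.inRange(h,(0,0,120),(180,70,255))
    a,b=HUE[col];return cv2.inRange(h,(a,120,60),(b,255,255))
def blobs(im,col,roi=None,amin=25):
    m=mask(im,col)
    if roi:
        k=np.zeros_like(m);x,y,X,Y=roi;k[y:Y,x:X]=1;m=m*k
    n,l,s,c=cv2.connectedComponentsWithStats(m)
    return [(np.round(c[i],1).tolist(),s[i].tolist()) for i in range(1,n) if s[i][4]>=amin]
E
python3 - <<'E'
from h import *
im=cv2.imread("pics/top0.png")[:,:,::-1].copy(); sc=cv2.imread("pics/scene0.png")[:,:,::-1].copy()
for c,r,q in(("green",(130,230,190,310),(160,200,220,280)),("yellow",(200,255,255,340),(180,230,260,310)),("blue",(400,235,450,310),(385,290,435,385)),("white",(455,235,496,304),(440,310,497,405)),("red",(350,235,390,280),(340,280,385,325)),("blue",(360,205,385,245),(365,265,400,300))):
    print(c);[print("  top",b) for b in blobs(im,c,r)];[print("  scn",b) for b in blobs(sc,c,q)]
cr=im[150:310,140:500];o=cv2.resize(cr[:,:,::-1],None,fx=2.2,fy=2.2,interpolation=cv2.INTER_CUBIC);cv2.imwrite("pics/crop0.png",o)
E
```

```text
green
  top ([161.1, 247.7], [150, 245, 22, 8, 98])
  top ([151.6, 269.3], [146, 261, 12, 18, 184])
  top ([165.6, 294.1], [154, 290, 23, 8, 108])
  scn ([187.5, 216.4], [180, 209, 16, 16, 173])
  scn ([208.0, 229.7], [198, 224, 18, 14, 93])
  scn ([181.5, 255.9], [170, 245, 22, 24, 251])
yellow
  top ([232.2, 273.8], [220, 269, 25, 11, 147])
  top ([218.8, 296.4], [212, 288, 15, 18, 218])
  top ([221.4, 319.5], [209, 314, 26, 11, 149])
  scn ([212.6, 245.7], [203, 237, 20, 19, 260])
  scn ([239.4, 266.2], [228, 253, 19, 28, 193])
  scn ([200.6, 287.1], [190, 273, 20, 29, 275])
blue
  top ([417.7, 251.6], [406, 246, 25, 12, 135])
  top ([433.5, 271.6], [426, 263, 16, 18, 206])
  top ([431.1, 296.0], [419, 290, 26, 11, 135])
  scn ([415.0, 312.7], [401, 298, 27, 39, 425])
  scn ([405.7, 362.7], [391, 349, 30, 29, 494])
white
  top ([472.0, 246.2], [459, 244, 27, 6, 113])
  top ([485.6, 267.0], [480, 259, 12, 17, 196])
  top ([473.9, 292.1], [461, 289, 27, 7, 123])
  scn ([445.8, 311.1], [440, 310, 13, 4, 41])
  scn ([481.3, 329.5], [466, 310, 31, 51, 609])
  scn ([459.3, 383.4], [443, 368, 33, 34, 497])
red
  top ([373.7, 261.7], [368, 250, 13, 24, 273])
  scn ([362.9, 305.7], [352, 296, 22, 20, 237])
blue
  top ([372.3, 225.6], [366, 214, 14, 25, 296])
  scn ([379.9, 279.9], [370, 271, 21, 20, 229])
```

View pics/crop0.png

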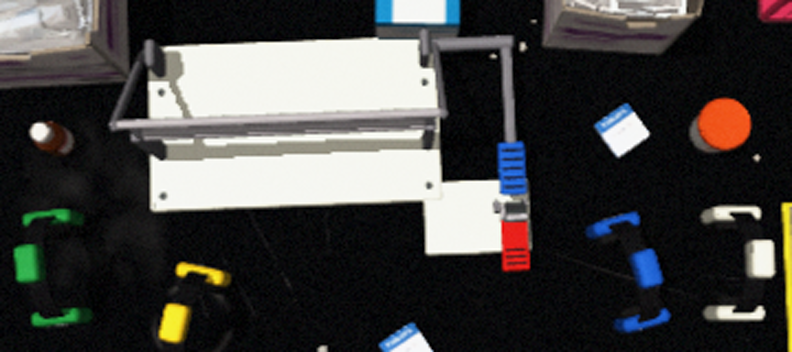

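```bash
python3 - <<'E'
from h import *
H={"green":((161.1,247.7),(151.6,269.3),(165.6,294.1)),"yellow":((232.2,273.8),(218.8,296.4),(221.4,319.5)),"blue":((417.7,251.6),(433.5,271.6),(431.1,296)),"white":((472,246.2),(485.6,267),(473.9,292.1))}
S={"green":(187.5,216.4),"yellow":(212.6,245.7)}
for k,(a,p,b) in H.items():
    A=plane("top",*a,.06);B=plane("top",*b,.06);P=plane("top",*p,.149);d=A-B
    print(k,"pad",P.round(3),"cupmid",((A+B)/2).round(3),"span",round(np.hypot(*d[:2]),3),"yaw",round(np.arctan2(d[1],d[0]),3), tri(("top",*p),("scene",*S[k])).round(3) if k in S else "")
for l,r in(((209.1,245.5),(340,240.9)),((207.5,170.5),(337,167.3))):
    L=plane("top",*l,.01);R=plane("top",*r,.01);d=L-R;print("plate",L.round(3),R.round(3),np.hypot(*d[:2]).round(3),"yaw",round(np.arctan2(-d[0],d[1]),3))
print("tab",plane("top",373.7,261.7,.053),tri(("top",373.7,261.7),("scene",362.9,305.7)))
print("lever",plane("top",372.3,225.6,.066),tri(("top",372.3,225.6),("scene",379.9,279.9)))
for y,yaw in((0,0),):pass
E
```

```text
green pad [0.505 0.394 0.149] cupmid [0.506 0.394 0.06 ] span 0.121 yaw 0.124 [0.507 0.399 0.133]
yellow pad [0.439 0.232 0.149] cupmid [0.439 0.229 0.06 ] span 0.12 yaw -0.22 [0.439 0.234 0.136]
blue pad [ 0.495 -0.285  0.149] cupmid [ 0.494 -0.282  0.06 ] span 0.12 yaw 0.266 
white pad [ 0.505 -0.412  0.149] cupmid [ 0.505 -0.409  0.06 ] span 0.119 yaw 0.001 
plate [0.576 0.288 0.01 ] [ 0.586 -0.066  0.01 ] 0.354 yaw 0.029
plate [0.783 0.296 0.01 ] [ 0.79 -0.06  0.01] 0.356 yaw 0.02
tab [ 0.52620975 -0.15179802  0.053     ] [ 0.52669374 -0.15252858  0.05235887]
lever [ 0.61967301 -0.14847128  0.066     ] [ 0.62046362 -0.14937565  0.06306244]
```

Emit:
move_arm([
  [0,0,40,0.1,1],
  [0,0,30,0.1,1],
  [20,-44,0,0.1,1],
  [20,-44,0,0.1,1],
  [20,-44,0,0.05,1],
  [20,-44,0,0,1],
  [20,-44,0,0,1],
  [20,-44,0,0,1],
  [20,-44,0,0,1],
  [20,-44,0,0,1],
  [20,-44,0,0,1],
  [20,-44,0,0,1],
])

```text
time: 1.3
tool_pos: [0.428, 0.0311, 0.2967]
tool_rot: [3.141, -0.0, -3.141]
contact_force: [0.4, -0.1, -0.3]
opening: 0.0022
grip_force: 0.0
```

```bash
python3 - <<'E'
from h import *
print("bar",plane("top",190,207.3,.196),plane("top",342,200,.196),"ribs",plane("top",374.5,267.3,.053))
E
```

```text
bar [0.64743246 0.29311741 0.196     ] [ 0.66269821 -0.0639773   0.196     ] ribs [ 0.51155285 -0.15361496  0.053     ]
```

Emit:
move_arm([
  [20,-45,-20,0,1],
  [20,-45,-40,0,1],
  [20,-45,-40,0,1],
  [20,-45,-40,0,1],
  [3,-3,-40,0,1],
  [0,0,-40,0,1],
  [0,0,-12,0,1],
  [0,0,0,0,1],
])

```text
time: 2.1
tool_pos: [0.4958, -0.1182, 0.09]
tool_rot: [3.14, -0.004, -3.14]
contact_force: [0.6, -0.2, 0.6]
opening: 0.0004
grip_force: 0.0
```

Emit:
move_arm([
  [0,0,0,0,1],
  [0,0,0,0,1],
])

```text
time: 2.3
tool_pos: [0.4982, -0.1189, 0.0934]
tool_rot: [-3.14, 0.004, -3.14]
contact_force: [-1.1, 0.3, -0.0]
opening: 0.0004
grip_force: 0.0
```

Emit:
move_arm([
  [7,-17,0,0,1],
  [6,-17,0,0,1],
  [0,0,-15,0,1],
  [0,0,-15,0,1],
  [0,0,-10,0,1],
  [0,0,-6,0,1],
  [0,0,-6,0,1],
  [0,0,-5,0,1],
  [0,0,0,0,1],
  [0,0,0,0,1],
  [0,0,0,0,1],
])

```text
time: 3.4
tool_pos: [0.5098, -0.1527, 0.0346]
tool_rot: [3.142, -0.0, -3.14]
contact_force: [-4.5, 0.1, 2.9]
opening: 0.0005
grip_force: 2.1
```

Emit:
move_arm([
  [-5,0,20,0,1],
  [0,0,40,0,1],
  [0,0,40,0,1],
  [0,0,40,0,1],
  [0,0,40,0,1],
  [0,0,40,0,1],
  [-20,0,0,0,1],
  [0,0,0,0,1],
])

```text
time: 4.2
tool_pos: [0.4847, -0.1526, 0.256]
tool_rot: [-3.14, 0.003, -3.14]
contact_force: [0.4, 0.5, -0.1]
opening: 0.0001
grip_force: 0.0
```

```bash
python3 - <<'E'
from h import *
im=vision.read_camera("scene"); cv2.imwrite("pics/scene1.png",im[:,:,::-1])
E
```

```text
(no output)
```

View pics/scene1.png

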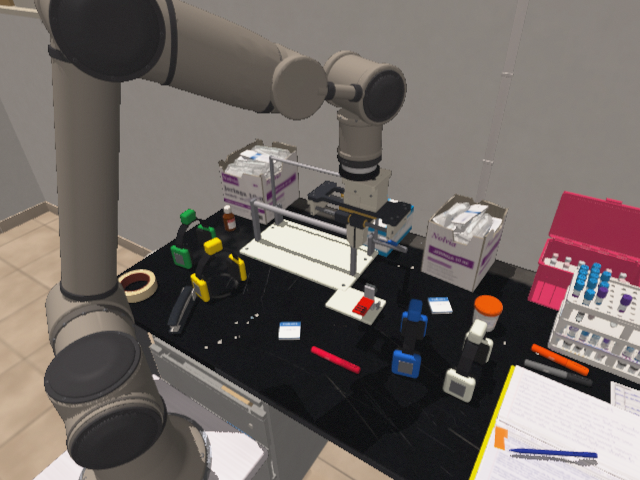

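The scene view shows the bar standing open (272,175 to 340,165), the tab back up at (365,305), and blue/white still in place.

```bash
cat > hs.py <<'E'
from h import *
import sys
R={"green":(130,230,190,310),"yellow":(195,255,255,340),"blue":(395,235,455,315),"white":(455,228,496,310)}
def look(names):
    im=vision.read_camera("top")
    for k in names:
        b=[x for x in blobs(im,k,R[k],40)]
        print(k,[(x[0],x[1][4]) for x in b])
        if len(b)==3:
            b.sort(key=lambda x:x[0][1]);a,p,c=[x[0] for x in b]
            A=plane("top",*a,.06);C=plane("top",*c,.06);P=plane("top",*p,.149);d=A-C
            print("   pad",P.round(4),"cups",((A+C)/2).round(4),"span",np.hypot(*d[:2]).round(3),"yaw",np.arctan2(d[1],d[0]).round(3))
    return im
if __name__=="__main__":
    im=look(sys.argv[1].split(","))
    if len(sys.argv)>2: cv2.imwrite(f"pics/{sys.argv[2]}.png",im[:,:,::-1])
E
python3 hs.py blue,white,yellow,green
```

```text
blue []
white [([471.8, 246.3], 116), ([485.6, 267.0], 196), ([476.5, 292.4], 104)]
   pad [ 0.505  -0.4122  0.149 ] cups [ 0.5043 -0.412   0.06  ] span 0.12 yaw 0.061
yellow [([232.2, 273.8], 147), ([218.8, 296.4], 217), ([221.4, 319.5], 150)]
   pad [0.4391 0.2318 0.149 ] cups [0.4386 0.2291 0.06  ] span 0.12 yaw -0.22
green [([161.2, 247.7], 99), ([151.6, 269.3], 187), ([165.5, 294.2], 107)]
   pad [0.5051 0.3944 0.149 ] cups [0.5059 0.394  0.06  ] span 0.121 yaw 0.12
```

Emit:
move_arm([
  [3,-35,0,0.09,-1],
  [3,-35,0,0.09,-1],
  [3,-35,0,0.09,-1],
  [0,-26,0,0,-1],
  [0,0,0,0,-1],
  [0,0,0,0,-1],
])

```text
time: 4.9
tool_pos: [0.494, -0.2837, 0.2529]
tool_rot: [3.139, -0.001, -2.872]
contact_force: [0.7, 0.4, -0.3]
opening: 0.0435
grip_force: 0.0
```

Emit:
move_arm([
  [0,0,0,0,-1],
  [0,0,0,0,-1],
  [0,0,-30,0,-1],
  [0,0,-30,0,-1],
  [0,0,-30,0,-1],
  [0,0,-25,0,-1],
  [0,0,-10,0,-1],
  [0,0,0,0,-1],
  [0,0,0,0,-1],
])

```text
time: 5.8
tool_pos: [0.4946, -0.2838, 0.1306]
tool_rot: [-3.14, 0.001, -2.87]
contact_force: [0.1, -0.9, -0.0]
opening: 0.0921
grip_force: 0.0
```

Emit:
move_arm([
  [0,0,-4,0,1],
  [0,0,0,0,1],
  [0,0,0,0,1],
  [0,0,0,0,1],
  [0,0,0,0,1],
  [0,0,0,0,1],
  [0,0,0,0,1],
  [0,0,10,0,1],
  [0,0,30,0,1],
  [0,0,40,0,1],
  [0,0,40,0,1],
  [0,0,0,0,1],
], newtons=15)

```text
time: 7.0
tool_pos: [0.496, -0.2853, 0.2523]
tool_rot: [-3.132, 0.007, -2.87]
contact_force: [-0.1, -0.9, -0.1]
opening: 0.0018
grip_force: 0.0
```

```bash
python3 hs.py blue,white top2
```

```text
blue [([417.7, 251.6], 135), ([431.8, 271.7], 102)]
white [([469.8, 243.8], 403), ([484.4, 258.9], 1060), ([471.4, 279.6], 48), ([474.3, 292.3], 122)]
```

View pics/top2.png

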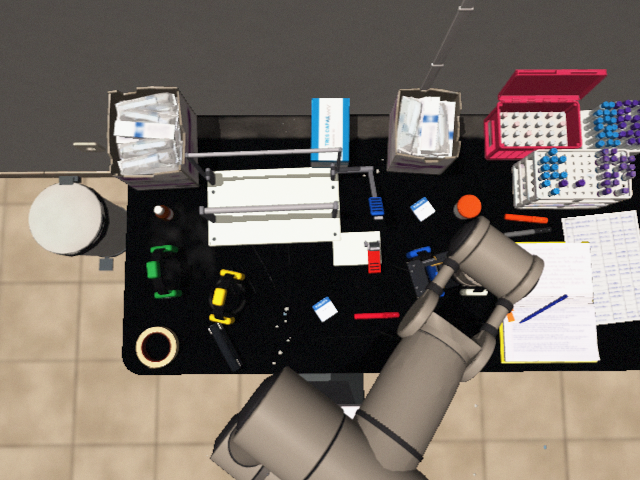

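Bar open at row 153, lever up at (376,207); blue is still standing (cup at 417,251). The fingers had not finished closing before I lifted. Retry with a longer close.

Emit:
move_arm([
  [0,0,0,0,-0.3],
  [0,0,0,0,-0.3],
  [0,0,0,0,-0.3],
  [0,0,0,0,-0.3],
  [0,0,0,0,-0.3],
  [0,0,0,0,-0.3],
  [-1,1,-30,0,-0.3],
  [0,0,-30,0,-0.3],
  [0,0,-30,0,-0.3],
  [0,0,-25,0,-0.3],
  [0,0,-9,0,-0.3],
  [0,0,0,0,-0.3],
])

```text
time: 8.25
tool_pos: [0.4924, -0.2824, 0.1204]
tool_rot: [3.14, -0.001, -2.87]
contact_force: [-0.4, -0.1, 0.9]
opening: 0.0597
grip_force: 0.0
```

Emit:
move_arm([
  [0,0,0,0,1],
  [0,0,0,0,1],
  [0,0,0,0,1],
  [0,0,0,0,1],
  [0,0,0,0,1],
  [0,0,0,0,1],
  [0,0,0,0,1],
  [0,0,0,0,1],
  [0,0,0,0,1],
  [0,0,0,0,1],
])

```text
time: 9.25
tool_pos: [0.4929, -0.2827, 0.1215]
tool_rot: [-3.142, 0.0, -2.87]
contact_force: [-1.9, 1.0, 2.4]
opening: 0.0262
grip_force: 15.0
```

Emit:
move_arm([
  [0,0,0,0,0.1],
  [0,0,0,0,0.1],
  [0,0,0,0,0.1],
  [0,0,6,0,0.1],
  [0,0,0,0,1],
  [0,0,0,0,1],
  [0,0,0,0,1],
  [0,0,0,0,1],
  [0,0,0,0,1],
  [0,0,0,0,1],
], newtons=20)

```text
time: 10.25
tool_pos: [0.4929, -0.2827, 0.1275]
tool_rot: [-3.142, 0.0, -2.87]
contact_force: [0.0, 0.7, 2.7]
opening: 0.0258
grip_force: 20.0
```

Emit:
move_arm([
  [0,0,15,0,1],
  [0,0,30,0,1],
  [0,0,30,0,1],
  [0,0,30,0,1],
  [0,0,30,0,1],
  [0,0,30,0,1],
  [0,0,30,0,1],
  [0,0,15,0,1],
  [0,0,0,0,1],
])

```text
time: 11.15
tool_pos: [0.4935, -0.2831, 0.3394]
tool_rot: [-3.138, 0.003, -2.87]
contact_force: [0.9, -0.3, -1.0]
opening: 0.0256
grip_force: 20.0
```

Emit:
move_arm([
  [16,36,0,-0.08,1],
  [16,36,0,-0.08,1],
  [16,36,0,-0.08,1],
  [16,36,0,0,1],
  [16,36,0,0,1],
  [16,36,0,0,1],
  [16,36,0,0,1],
  [16,36,0,0,1],
  [16,36,0,0,1],
  [16,33,0,0,1],
  [0,0,0,0,1],
  [0,0,0,0,1],
])

```text
time: 12.35
tool_pos: [0.6526, 0.0749, 0.3349]
tool_rot: [-3.141, -0.004, -3.109]
contact_force: [0.3, -0.1, -1.9]
opening: 0.0259
grip_force: 20.0
```

```bash
python3 - <<'E'
from h import *
s=monitor.observe();print(s["tool_pos"],s["tool_rot"])
im=vision.read_camera("scene");cv2.imwrite("pics/s3.png",cv2.resize(im[100:330,180:500,::-1],None,fx=2.4,fy=2.4))
t=vision.read_camera("top");cv2.imwrite("pics/t3.png",cv2.resize(t[120:320,130:450,::-1],None,fx=2.4,fy=2.4))
E
```

```text
[0.6526398  0.07494728 0.3349492 ] [-3.14135472 -0.0036101  -3.10878114]
```

View pics/s3.png

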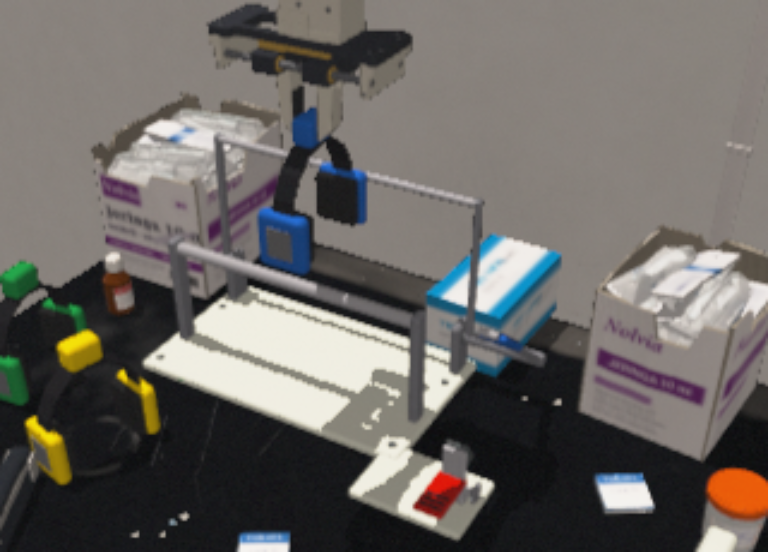

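View pics/t3.png

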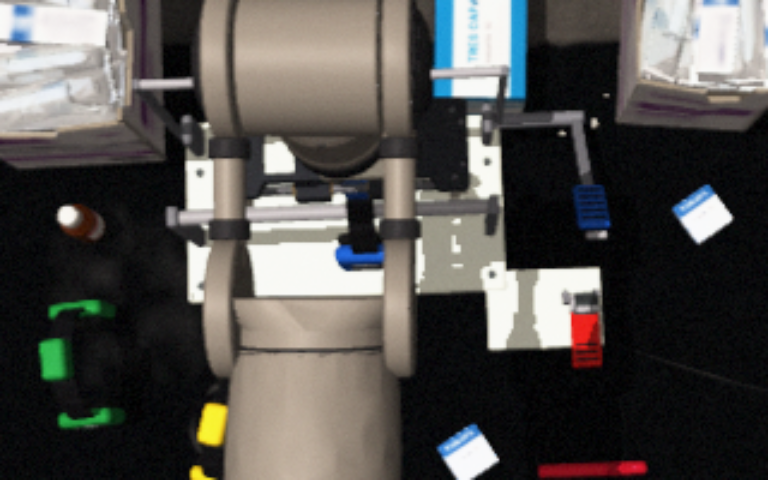

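Blue hangs upright in the gripper above the rail (rail from crop (180,245) to (418,318)). I check the rail line against my dock pose.

```bash
python3 - <<'E'
from h import *
for u,v in((202.9,209.6),(334.2,205.4)):print(plane("top",u,v,.15).round(4))
# rail line from old top2 image: gray pixel centre per column
im=cv2.imread("pics/top2.png").astype(int).mean(2)
for u in(215,240,270,300,325):
    print(u,[int(x) for x in im[200:220,u]])
E
```

```text
[0.6499 0.2737 0.15  ]
[ 0.6583 -0.0469  0.15  ]
215 [246, 246, 246, 246, 246, 246, 246, 184, 177, 201, 205, 183, 151, 166, 241, 158, 80, 75, 77, 69]
240 [246, 246, 246, 246, 246, 247, 192, 176, 198, 204, 183, 151, 170, 241, 246, 246, 182, 143, 147, 145]
270 [245, 246, 246, 246, 246, 190, 179, 202, 203, 178, 142, 162, 239, 246, 181, 144, 144, 142, 146, 145]
300 [246, 246, 246, 229, 176, 186, 202, 198, 176, 141, 205, 242, 245, 183, 146, 145, 147, 149, 147, 239]
325 [246, 246, 226, 176, 184, 201, 196, 178, 141, 206, 243, 245, 246, 181, 149, 142, 147, 147, 239, 246]
```

Emit:
move_arm([
  [2,-1,-20,0,1],
  [0,0,-30,0,1],
  [0,0,-30,0,1],
  [0,0,-30,0,1],
  [0,0,-30,0,1],
  [0,0,-20,0,1],
  [0,0,-6,0,1],
  [0,0,0,0,1],
  [0,0,0,0,1],
])

```text
time: 13.35
tool_pos: [0.6555, 0.0727, 0.1729]
tool_rot: [-3.142, 0.002, -3.111]
contact_force: [1.0, 0.1, -0.9]
opening: 0.0259
grip_force: 20.0
```

Emit:
move_arm([
  [0,0,-5,0,1],
  [0,0,-4,0,1],
  [0,0,-2,0,1],
  [0,0,0,0,1],
  [0,0,0,0,1],
])

```text
time: 13.85
tool_pos: [0.6549, 0.0734, 0.1604]
tool_rot: [3.141, 0.0, -3.11]
contact_force: [1.1, 0.0, -0.8]
opening: 0.0252
grip_force: 20.0
```

Emit:
move_arm([
  [0,0,-1.5,0,1],
  [0,0,0,0,1],
  [0,0,0,0,0.1],
  [0,0,0,0,0.1],
  [0,0,0,0,0.1],
  [0,0,0,0,0.1],
  [0,0,0,0,0.1],
  [0,0,15,0,0.1],
  [0,0,40,0,0.1],
  [0,0,40,0,0.1],
  [0,0,20,0,0.1],
  [0,0,0,0,0.1],
])

```text
time: 15.05
tool_pos: [0.6562, 0.0733, 0.2779]
tool_rot: [-3.141, 0.007, -3.11]
contact_force: [-0.1, -0.2, -1.0]
opening: 0.0411
grip_force: 0.0
```

Emit:
move_arm([
  [-20,-40,0,0,-0.3],
  [-20,-40,0,0,-0.3],
  [-20,-40,0,0,-0.3],
  [-20,-40,0,0,-0.3],
  [-20,-40,0,0,-0.3],
  [-20,-40,0,0,-0.3],
  [-20,-40,0,0,-0.3],
  [-10,-20,0,0,-0.3],
  [0,0,0,0,-0.3],
])

```text
time: 15.95
tool_pos: [0.503, -0.2291, 0.2723]
tool_rot: [3.141, -0.002, -3.115]
contact_force: [0.8, -0.4, -0.3]
opening: 0.0596
grip_force: 0.0
```

```bash
python3 hs.py white,yellow,green t4; python3 - <<'E'
from h import *
s=monitor.observe();print(s["tool_pos"],s["opening"])
im=vision.read_camera("scene");t=cv2.imread("pics/t4.png")
for r in(((230,130,330,260),im,"scene"),((240,170,360,260),t[:,:,::-1].copy(),"top")):print(r[2],blobs(r[1],"blue",r[0]))
E
```

```text
white [([473.1, 255.7], 1860), ([489.1, 284.0], 201), ([465.7, 291.7], 50), ([473.1, 304.7], 117)]
yellow [([232.2, 273.8], 147), ([218.8, 296.4], 217), ([221.3, 319.6], 149)]
   pad [0.4391 0.2318 0.149 ] cups [0.4384 0.2292 0.06  ] span 0.12 yaw -0.222
green [([161.1, 247.7], 99), ([151.7, 269.3], 186), ([165.5, 294.2], 106)]
   pad [0.5051 0.3942 0.149 ] cups [0.5059 0.3941 0.06  ] span 0.121 yaw 0.122
[ 0.50392143 -0.2274753   0.27249127] 0.05988674043695631
scene [([312.5, 213.7], [305, 205, 15, 18, 193]), ([303.0, 251.6], [293, 244, 20, 16, 189])]
top [([286.5, 187.5], [276, 185, 22, 8, 97]), ([284.5, 205.3], [279, 197, 11, 18, 176]), ([288.1, 234.2], [277, 230, 22, 9, 127])]
```

```bash
python3 - <<'E'
from h import *
t=cv2.imread("pics/t4.png");cv2.imwrite("pics/c4.png",cv2.resize(t[220:330,380:520],None,fx=4,fy=4))
print(plane("top",284.5,205.3,.181).round(4),tri(("top",284.5,205.3),("scene",312.5,213.7)).round(4))
A=plane("top",286.5,187.5,.09);B=plane("top",288.1,234.2,.09);print(A,B)
E
```

```text
[0.6536 0.0725 0.181 ] [0.6561 0.0736 0.1673]
[0.71688003 0.07375273 0.09      ] [0.59550638 0.06959042 0.09      ]
```

View pics/c4.png

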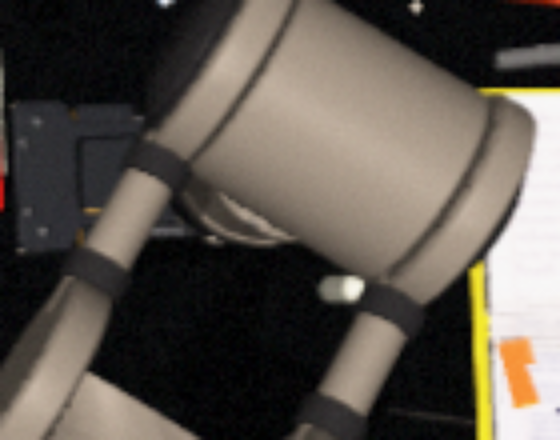

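Gripper and arm hide white in the top view; only part of its near cup shows at (465,292). Blue hangs at (0.654, 0.073), as wanted. I use the scene camera for white.

```bash
python3 - <<'E'
from h import *
im=vision.read_camera("scene");o=cv2.imread("pics/scene0.png")[:,:,::-1].copy()
for t in(o,im):
    c=t[300:410,430:505].astype(int);print(blobs(t,"white",(430,300,497,410)))
d=np.abs(im[300:410,430:505].astype(int)-o[300:410,430:505]).sum(2)>60;ys,xs=np.nonzero(d);print(d.sum(),(xs.min()+430,xs.max()+430,ys.min()+300,ys.max()+300) if d.any() else "")
E
```

```text
[([440.5, 306.7], [430, 301, 23, 13, 249]), ([481.3, 329.4], [466, 309, 31, 52, 610]), ([459.3, 383.4], [443, 368, 33, 34, 497])]
[([440.5, 306.7], [430, 301, 23, 13, 250]), ([482.2, 329.5], [469, 309, 28, 52, 573]), ([459.0, 383.6], [443, 368, 32, 34, 485])]
421 (np.int64(459), np.int64(504), np.int64(319), np.int64(403))
```

White is unmoved (blobs identical to the start). Proceed.

Emit:
move_arm([
  [0,-37,0,-0.02,-0.3],
  [0,-37,0,0,-0.3],
  [1,-37,0,0,-0.3],
  [0,-37,0,0,-0.3],
  [0,-34,0,0,-0.3],
  [0,0,0,0,-0.3],
  [0,0,-30,0,-0.3],
  [0,0,-30,0,-0.3],
  [0,0,-30,0,-0.3],
  [0,0,-25,0,-0.3],
  [0,0,0,0,-0.3],
  [0,0,0,0,-0.3],
])

```text
time: 17.3
tool_pos: [0.5068, -0.4074, 0.1592]
tool_rot: [3.141, -0.0, -3.129]
contact_force: [-0.6, 0.6, 0.5]
opening: 0.0596
grip_force: 0.0
```

Emit:
move_arm([
  [-2,-3,-16,0,-0.3],
  [0,0,-14,0,-0.3],
  [0,0,0,0,-0.3],
  [0,0,0,0,-0.3],
])

```text
time: 17.7
tool_pos: [0.5042, -0.4116, 0.1295]
tool_rot: [-3.141, 0.0, -3.13]
contact_force: [0.2, -0.6, -0.3]
opening: 0.0599
grip_force: 0.0
```

Emit:
move_arm([
  [0,0,-2,0,1],
  [0,0,0,0,1],
  [0,0,0,0,1],
  [0,0,0,0,1],
  [0,0,0,0,1],
  [0,0,0,0,1],
  [0,0,0,0,1],
  [0,0,0,0,1],
  [0,0,0,0,1],
])

```text
time: 18.6
tool_pos: [0.5038, -0.4117, 0.1269]
tool_rot: [3.141, -0.0, -3.13]
contact_force: [-0.2, -0.5, -0.2]
opening: 0.0258
grip_force: 20.0
```

Emit:
move_arm([
  [0,0,15,0,1],
  [0,0,30,0,1],
  [0,0,30,0,1],
  [0,0,30,0,1],
  [0,0,30,0,1],
  [0,0,30,0,1],
  [0,0,30,0,1],
  [0,0,20,0,1],
  [0,0,0,0,1],
  [0,0,0,0,1],
])

```text
time: 19.6
tool_pos: [0.5038, -0.4116, 0.3409]
tool_rot: [3.141, -0.001, -3.13]
contact_force: [-0.3, -0.5, -2.2]
opening: 0.0258
grip_force: 20.0
```

Emit:
move_arm([
  [13,34,0,0.02,1],
  [13,34,0,0,1],
  [13,34,0,0,1],
  [13,34,0,0,1],
  [13,34,0,0,1],
  [13,34,0,0,1],
  [13,34,0,0,1],
  [13,34,0,0,1],
  [13,34,0,0,1],
  [13,34,0,0,1],
  [13,34,0,0,1],
  [10,31,0,0,1],
])

```text
time: 20.8
tool_pos: [0.6568, -0.0049, 0.3392]
tool_rot: [3.141, -0.004, -3.11]
contact_force: [-0.2, 0.5, -1.8]
opening: 0.0258
grip_force: 20.0
```

Emit:
move_arm([
  [0,0,0,0,1],
  [0,0,0,0,1],
  [0,0,0,0,1],
])

```text
time: 21.1
tool_pos: [0.6565, -0.0077, 0.3407]
tool_rot: [-3.142, -0.002, -3.111]
contact_force: [-1.3, -0.6, 0.2]
opening: 0.0262
grip_force: 20.0
```

Down to 0.160 (needs about -181 mm).

Emit:
move_arm([
  [0,0,-25,0,1],
  [0,0,-30,0,1],
  [0,0,-30,0,1],
  [0,0,-30,0,1],
  [0,0,-30,0,1],
  [0,0,-20,0,1],
  [0,0,-6,0,1],
  [0,0,0,0,1],
  [0,0,0,0,1],
  [0,0,0,0,1],
])

```text
time: 22.1
tool_pos: [0.6576, -0.0071, 0.1725]
tool_rot: [-3.141, 0.003, -3.111]
contact_force: [0.2, -0.1, -0.5]
opening: 0.0256
grip_force: 20.0
```

Emit:
move_arm([
  [0,0,-6,0,1],
  [0,0,-5,0,1],
  [0,0,-3,0,1],
  [0,0,0,0,1],
  [0,0,0,0,1],
])

```text
time: 22.6
tool_pos: [0.6572, -0.0067, 0.1591]
tool_rot: [-3.141, 0.002, -3.11]
contact_force: [-3.7, 0.3, 10.2]
opening: 0.0259
grip_force: 20.0
```

Emit:
move_arm([
  [0,0,0,0,0.1],
  [0,0,0,0,0.1],
  [0,0,0,0,0.1],
  [0,0,0,0,0.1],
  [0,0,0,0,0.1],
  [0,0,15,0,0.1],
  [0,0,40,0,0.1],
  [0,0,40,0,0.1],
  [0,0,25,0,0.1],
  [0,0,0,0,0.1],
])

```text
time: 23.6
tool_pos: [0.6584, -0.0069, 0.2817]
tool_rot: [-3.14, 0.008, -3.11]
contact_force: [0.0, -0.1, 0.1]
opening: 0.0416
grip_force: 0.0
```

```bash
python3 hs.py yellow,green t5; python3 - <<'E'
from h import *
im=vision.read_camera("scene");t=cv2.imread("pics/t5.png")[:,:,::-1].copy()
print("blue",blobs(t,"blue",(240,170,360,245)),blobs(im,"blue",(230,130,345,270)))
E
```

```text
yellow [([232.1, 273.8], 148), ([218.8, 296.4], 218), ([221.5, 319.6], 151)]
   pad [0.4391 0.2318 0.149 ] cups [0.4384 0.2291 0.06  ] span 0.12 yaw -0.216
green [([161.2, 247.7], 100), ([151.7, 269.3], 188), ([165.6, 294.2], 108)]
   pad [0.5051 0.3942 0.149 ] cups [0.5059 0.3939 0.06  ] span 0.121 yaw 0.122
blue [([286.2, 208.7], [283, 204, 7, 11, 70]), ([290.1, 234.3], [280, 230, 19, 9, 106])] [([312.5, 213.7], [305, 205, 16, 18, 194]), ([303.8, 254.9], [293, 244, 20, 24, 265])]
```

Emit:
move_arm([
  [-18,20,0,-0.05,-0.3],
  [-18,20,0,-0.05,-0.3],
  [-18,20,0,-0.05,-0.3],
  [-18,20,0,-0.05,-0.3],
  [-18,20,0,-0.05,-0.3],
  [-18,20,0,0,-0.3],
])

```text
time: 24.3
tool_pos: [0.5473, 0.1139, 0.2748]
tool_rot: [-3.141, -0.004, 2.921]
contact_force: [0.1, -0.6, -0.8]
opening: 0.0599
grip_force: 0.0
```

```bash
python3 hs.py yellow,green t6; python3 - <<'E'
from h import *
im=vision.read_camera("scene");cv2.imwrite("pics/s6.png",im[:,:,::-1])
o=cv2.imread("pics/scene0.png")[:,:,::-1].copy()
for t in (o,im):print([blobs(t,c,(160,190,265,320)) for c in("yellow","green")])
E
```

```text
yellow [([232.0, 273.8], 149), ([219.7, 296.0], 190)]
green [([161.3, 247.7], 101), ([151.7, 269.3], 188), ([165.5, 294.1], 111)]
   pad [0.5051 0.3942 0.149 ] cups [0.506  0.3939 0.06  ] span 0.121 yaw 0.118
[[([212.6, 245.7], [203, 237, 20, 19, 260]), ([239.4, 266.2], [228, 253, 19, 28, 193]), ([200.6, 287.1], [190, 273, 20, 29, 275])], [([187.5, 216.4], [180, 209, 16, 16, 173]), ([208.0, 229.7], [198, 224, 18, 14, 93]), ([181.5, 255.9], [170, 245, 22, 24, 251])]]
[[([212.6, 245.7], [203, 237, 20, 19, 260]), ([239.5, 266.2], [228, 253, 19, 28, 195]), ([200.6, 287.2], [190, 273, 20, 29, 274])], [([187.5, 216.4], [180, 209, 16, 16, 174]), ([208.0, 229.7], [198, 224, 18, 14, 94]), ([181.5, 255.9], [170, 245, 22, 24, 257])]]
```

Emit:
move_arm([
  [-27,29,0,0,-0.3],
  [-27,29,0,0,-0.3],
  [-27,29,0,0,-0.3],
  [-27,29,0,0,-0.3],
  [0,0,0,0,-0.3],
  [0,0,-30,0,-0.3],
  [0,0,-30,0,-0.3],
  [0,0,-30,0,-0.3],
  [0,0,-25,0,-0.3],
  [0,0,0,0,-0.3],
  [0,0,0,0,-0.3],
])

```text
time: 25.5
tool_pos: [0.4414, 0.2287, 0.1616]
tool_rot: [-3.141, -0.001, 2.922]
contact_force: [0.4, -0.3, 0.5]
opening: 0.0595
grip_force: 0.0
```

Emit:
move_arm([
  [-2,2,-20,0,-0.3],
  [0,0,-14,0,-0.3],
  [0,0,0,0,-0.3],
  [0,0,0,0,1],
  [0,0,0,0,1],
  [0,0,0,0,1],
  [0,0,0,0,1],
  [0,0,0,0,1],
  [0,0,0,0,1],
  [0,0,0,0,1],
  [0,0,0,0,1],
  [0,0,0,0,1],
])

```text
time: 26.7
tool_pos: [0.4392, 0.2314, 0.1281]
tool_rot: [3.141, 0.001, 2.923]
contact_force: [1.2, -0.2, 2.7]
opening: 0.0259
grip_force: 19.9
```

Emit:
move_arm([
  [0,0,15,0,1],
  [0,0,30,0,1],
  [0,0,30,0,1],
  [0,0,30,0,1],
  [0,0,30,0,1],
  [0,0,30,0,1],
  [0,0,30,0,1],
  [0,0,20,0,1],
  [0,0,0,0,1],
  [0,0,0,0,1],
])

```text
time: 27.7
tool_pos: [0.4384, 0.2312, 0.3417]
tool_rot: [-3.141, -0.001, 2.923]
contact_force: [0.1, 0.2, -2.1]
opening: 0.0256
grip_force: 20.0
```

Emit:
move_arm([
  [24,-9,0,0.08,1],
  [24,-9,0,0.08,1],
  [24,-9,0,0.09,1],
  [24,-9,0,0,1],
  [24,-9,0,0,1],
  [24,-9,0,0,1],
  [24,-9,0,0,1],
  [24,-9,0,0,1],
  [21,-6,0,0,1],
  [0,0,0,0,1],
  [0,0,0,0,1],
  [0,0,0,0,1],
])

```text
time: 28.9
tool_pos: [0.651, 0.1537, 0.342]
tool_rot: [3.141, -0.002, -3.11]
contact_force: [-0.2, 0.4, -1.2]
opening: 0.0257
grip_force: 20.0
```

Emit:
move_arm([
  [2,0,-25,0,1],
  [0,0,-30,0,1],
  [0,0,-30,0,1],
  [0,0,-30,0,1],
  [0,0,-30,0,1],
  [0,0,-20,0,1],
  [0,0,-6,0,1],
  [0,0,0,0,1],
  [0,0,0,0,1],
  [0,0,0,0,1],
])

```text
time: 29.9
tool_pos: [0.6545, 0.1535, 0.1737]
tool_rot: [3.141, 0.003, -3.11]
contact_force: [-0.3, -0.1, -0.9]
opening: 0.0261
grip_force: 20.0
```

Emit:
move_arm([
  [0,0,-6,0,1],
  [0,0,-5,0,1],
  [0,0,-2.5,0,1],
  [0,0,0,0,1],
  [0,0,0,0,1],
])

```text
time: 30.4
tool_pos: [0.6541, 0.1533, 0.1603]
tool_rot: [3.141, 0.002, -3.11]
contact_force: [-3.8, -0.3, 9.3]
opening: 0.0259
grip_force: 20.0
```

Emit:
move_arm([
  [0,0,0,0,0.1],
  [0,0,0,0,0.1],
  [0,0,0,0,0.1],
  [0,0,0,0,0.1],
  [0,0,0,0,0.1],
  [0,0,15,0,0.1],
  [0,0,40,0,0.1],
  [0,0,40,0,0.1],
  [0,0,25,0,0.1],
  [0,0,0,0,0.1],
])

```text
time: 31.4
tool_pos: [0.6554, 0.1535, 0.2833]
tool_rot: [3.141, 0.009, -3.11]
contact_force: [0.4, 0.0, -0.2]
opening: 0.0417
grip_force: 0.0
```

```bash
python3 hs.py green t7
```

```text
green [([161.3, 247.7], 101), ([151.7, 269.2], 187), ([165.4, 294.2], 110)]
   pad [0.5054 0.3942 0.149 ] cups [0.5059 0.394  0.06  ] span 0.121 yaw 0.115
```

Emit:
move_arm([
  [-19,30,0,0.05,-0.3],
  [-19,30,0,0.04,-0.3],
  [-19,30,0,0,-0.3],
  [-19,30,0,0,-0.3],
  [-19,30,0,0,-0.3],
  [-19,30,0,0,-0.3],
  [-19,30,0,0,-0.3],
  [-17,30,0,0,-0.3],
  [0,0,-30,0,-0.3],
  [0,0,-30,0,-0.3],
  [0,0,-30,0,-0.3],
  [0,0,0,0,-0.3],
])

```text
time: 32.65
tool_pos: [0.501, 0.3917, 0.1821]
tool_rot: [-3.137, -0.011, -3.02]
contact_force: [-0.4, -1.0, -0.0]
opening: 0.0598
grip_force: 0.0
```

```bash
python3 - <<'E'
from h import *
s=monitor.observe();print(s["tool_pos"],s["tool_rot"],s["opening"])
im=vision.read_camera("scene");print(blobs(im,"green",(150,190,265,320)))
E
```

```text
[0.500965   0.39165226 0.18205717] [-3.13675241 -0.01083989 -3.02023132] 0.05979785868715738
[([187.4, 216.5], [180, 209, 16, 16, 171]), ([209.8, 233.0], [198, 224, 19, 23, 131]), ([181.5, 256.0], [170, 245, 22, 24, 254])]
```

Emit:
move_arm([
  [0,0,0,0,-0.3],
  [0,0,0,0,-0.3],
])

```text
time: 32.9
tool_pos: [0.5047, 0.3937, 0.1901]
tool_rot: [3.14, 0.003, -3.021]
contact_force: [-1.1, -0.3, 0.5]
opening: 0.0596
grip_force: 0.0
```

Emit:
move_arm([
  [0,0,-25,0,-0.3],
  [0,0,-25,0,-0.3],
  [0,0,-13,0,-0.3],
  [0,0,0,0,-0.3],
  [0,0,0,0,1],
  [0,0,0,0,1],
  [0,0,0,0,1],
  [0,0,0,0,1],
  [0,0,0,0,1],
  [0,0,0,0,1],
  [0,0,0,0,1],
  [0,0,0,0,1],
])

```text
time: 34.1
tool_pos: [0.504, 0.3935, 0.1257]
tool_rot: [3.141, 0.001, -3.02]
contact_force: [-0.8, 1.0, 2.8]
opening: 0.0258
grip_force: 20.0
```

Emit:
move_arm([
  [0,0,15,0,1],
  [0,0,30,0,1],
  [0,0,30,0,1],
  [0,0,30,0,1],
  [0,0,30,0,1],
  [0,0,30,0,1],
  [0,0,30,0,1],
  [0,0,20,0,1],
  [0,0,0,0,1],
  [0,0,0,0,1],
])

```text
time: 35.1
tool_pos: [0.5037, 0.3931, 0.3391]
tool_rot: [-3.141, -0.001, -3.02]
contact_force: [0.2, 0.7, -2.1]
opening: 0.026
grip_force: 20.0
```

Emit:
move_arm([
  [18,-20,0,-0.05,1],
  [18,-20,0,-0.04,1],
  [18,-20,0,0,1],
  [18,-20,0,0,1],
  [18,-20,0,0,1],
  [18,-20,0,0,1],
  [18,-20,0,0,1],
  [18,-20,0,0,1],
  [0,0,0,0,1],
  [0,0,0,0,1],
  [0,0,0,0,1],
])

```text
time: 36.2
tool_pos: [0.6472, 0.234, 0.3391]
tool_rot: [3.142, -0.002, -3.11]
contact_force: [0.1, 0.4, -1.3]
opening: 0.0259
grip_force: 20.0
```

Emit:
move_arm([
  [1,0,-25,0,1],
  [0,0,-30,0,1],
  [0,0,-30,0,1],
  [0,0,-30,0,1],
  [0,0,-30,0,1],
  [0,0,-20,0,1],
  [0,0,-5,0,1],
  [0,0,0,0,1],
  [0,0,0,0,1],
  [0,0,0,0,1],
])

```text
time: 37.2
tool_pos: [0.6495, 0.2337, 0.1722]
tool_rot: [3.141, 0.003, -3.11]
contact_force: [0.8, -0.2, -0.5]
opening: 0.0258
grip_force: 20.0
```

Emit:
move_arm([
  [0,0,-6,0,1],
  [0,0,-5,0,1],
  [0,0,-3,0,1],
  [0,0,0,0,1],
  [0,0,0,0,1],
])

```text
time: 37.7
tool_pos: [0.6489, 0.2333, 0.1581]
tool_rot: [3.141, 0.002, -3.11]
contact_force: [-3.1, -1.1, 8.3]
opening: 0.0261
grip_force: 20.0
```

Emit:
move_arm([
  [0,0,0,0,0.1],
  [0,0,0,0,0.1],
  [0,0,0,0,0.1],
  [0,0,0,0,0.1],
  [0,0,0,0,0.1],
  [0,0,15,0,0.1],
  [0,0,40,0,0.1],
  [0,0,40,0,0.1],
  [0,0,25,0,0.1],
  [0,0,0,0,0.1],
])

```text
time: 38.7
tool_pos: [0.6503, 0.2337, 0.2815]
tool_rot: [3.14, 0.009, -3.11]
contact_force: [0.7, 0.8, 0.1]
opening: 0.0418
grip_force: 0.0
```

Emit:
move_arm([
  [-30,-10,0,0,1],
  [-40,-30,0,0,1],
  [-40,-30,0,0,1],
  [-20,-40,0,0,1],
  [-10,-40,0,0,1],
  [0,-40,0,0,1],
  [0,-40,0,0,1],
  [0,-40,0,0,1],
  [0,-40,0,0,1],
  [0,-40,0,0,1],
  [0,0,0,0,1],
])

```text
time: 39.8
tool_pos: [0.5083, -0.1208, 0.275]
tool_rot: [-3.141, -0.002, -3.115]
contact_force: [0.7, 0.2, 0.3]
opening: 0.0002
grip_force: 0.0
```

```bash
python3 - <<'E'
from h import *
print(monitor.observe()["tool_pos"])
im=vision.read_camera("scene");t=vision.read_camera("top")
a=cv2.resize(im[120:310,170:430,::-1],None,fx=1.9,fy=1.9);b=cv2.resize(t[130:290,180:440,::-1],None,fx=1.9,fy=1.9)
cv2.imwrite("pics/both8.png",np.vstack([a,b])[:600])
for c in("green","yellow","blue"):
    print(c,[(x[0],x[1][4],plane("top",*x[0],.181).round(4)[:2].tolist()) for x in blobs(t,c,(180,150,360,250))])
E
```

```text
[ 0.50827153 -0.12083187  0.27498122]
green [([225.1, 190.4], 82, [0.6906, 0.2143]), ([217.5, 207.7], 176, [0.6488, 0.2318]), ([225.2, 236.8], 112, [0.579, 0.2125])]
yellow [([256.7, 190.4], 107, [0.6901, 0.1389]), ([251.1, 206.1], 204, [0.6522, 0.152]), ([257.0, 236.4], 163, [0.5794, 0.1374])]
blue [([345.4, 155.8], 72, [0.7738, -0.0742]), ([314.8, 157.4], 68, [0.7702, -0.0003]), ([286.5, 187.6], 98, [0.6965, 0.0678]), ([284.4, 205.4], 178, [0.6534, 0.0727]), ([287.8, 234.3], 133, [0.5839, 0.0646])]
```

View pics/both8.png

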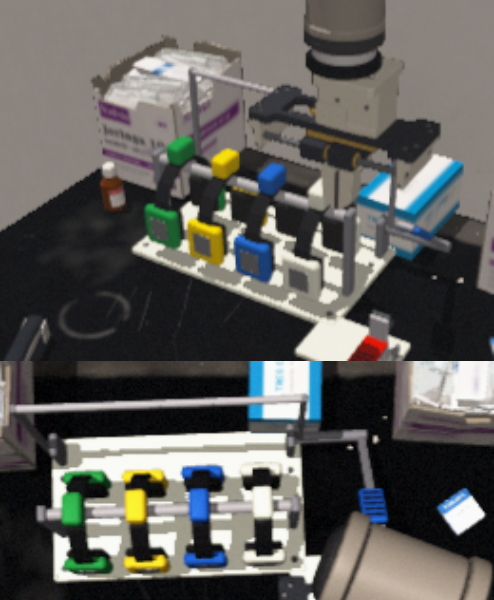

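All four headsets hang square over the rail, one cup each side, bar still open; lever pad is at about (375,207) in the top view. I check joint 6 before rotating the hand for the lever.

```bash
python3 - <<'E'
from h import *
s=monitor.observe();print(s["qpos"].round(3),s["tool_rot"])
t=vision.read_camera("top");b=[x for x in blobs(t,"blue",(360,190,392,230))];print(b,[plane("top",*x[0],.164).round(4) for x in b])
E
```

```text
[-3.740e-01  3.030e-01  1.444e+00  1.000e-03  1.396e+00 -1.974e+00] [ 3.14031540e+00 -1.58402668e-03 -3.11251656e+00]
[([376.0, 205.3], [368, 197, 17, 19, 235])] [array([ 0.6554, -0.1477,  0.164 ])]
```

Emit:
move_arm([
  [0,-3,0,-0.143,1],
  [10,-3,0,-0.143,1],
  [16,-3,0,-0.143,1],
  [16,-3,0,-0.143,1],
  [16,-3,0,-0.143,1],
  [16,-3,0,-0.143,1],
  [16,-3,0,-0.143,1],
  [16,-3,0,-0.143,1],
  [16,-3,0,-0.143,1],
  [16,-2,0,-0.143,1],
  [16,0,0,-0.143,1],
  [3,0,0,0,1],
])

```text
time: 41.15
tool_pos: [0.667, -0.1435, 0.2753]
tool_rot: [-3.141, -0.001, 1.601]
contact_force: [-0.3, 1.2, 0.2]
opening: 0.0004
grip_force: 0.0
```

Emit:
move_arm([
  [0,0,-20,0,1],
  [0,0,-20,0,1],
  [0,0,-20,0,1],
  [0,0,0,0,1],
  [0,0,0,0,1],
])

```text
time: 41.65
tool_pos: [0.6657, -0.1448, 0.2168]
tool_rot: [-3.141, -0.0, 1.603]
contact_force: [0.3, 0.6, 0.7]
opening: 0.0005
grip_force: 0.0
```

Emit:
move_arm([
  [0,-5,-20,0,1],
  [0,0,-20,0,1],
  [-4,0,-7,0,1],
  [-7,0,-9,0,1],
  [-7,0,-12,0,1],
  [-7,0,-13,0,1],
  [-6,0,-14,0,1],
  [0,0,0,0,1],
])

```text
time: 42.45
tool_pos: [0.635, -0.1512, 0.1229]
tool_rot: [3.139, 0.002, 1.601]
contact_force: [-0.9, -1.8, 6.0]
opening: 0.0004
grip_force: 2.3
```

Emit:
move_arm([
  [-4,0,-15,0,1],
  [-3,0,-15,0,1],
  [-2,0,-15,0,1],
  [-1,0,-10,0,1],
  [0,0,-6,0,1],
  [0,0,0,0,1],
  [0,0,0,0,1],
])

```text
time: 43.15
tool_pos: [0.6254, -0.1515, 0.063]
tool_rot: [3.14, 0.002, 1.601]
contact_force: [-4.3, -2.1, 7.5]
opening: 0.0005
grip_force: 4.1
```

Emit:
move_arm([
  [0,0,-3,0,1],
  [0,0,-3,0,1],
  [0,0,0,0,1],
  [0,0,0,0,1],
])

```text
time: 43.55
tool_pos: [0.6255, -0.1515, 0.0571]
tool_rot: [3.14, 0.002, 1.601]
contact_force: [-4.8, -2.8, 8.8]
opening: 0.0004
grip_force: 4.3
```

Emit:
move_arm([
  [0,0,-2.5,0,1],
  [0,0,0,0,1],
  [0,0,0,0,1],
])

```text
time: 43.85
tool_pos: [0.6255, -0.1515, 0.0549]
tool_rot: [3.14, 0.002, 1.601]
contact_force: [-4.1, -2.4, 9.6]
opening: 0.0007
grip_force: 5.0
```

Emit:
move_arm([
  [0,0,10,0,1],
  [0,0,30,0,1],
  [0,0,40,0,1],
  [-20,0,40,0,1],
  [-40,0,40,0,1],
  [-40,0,20,0,1],
  [-40,0,0,0,1],
  [0,0,0,0,1],
  [0,0,0,0,1],
  [0,0,0,0,1],
])

```text
time: 44.85
tool_pos: [0.4908, -0.1509, 0.228]
tool_rot: [3.14, 0.001, 1.6]
contact_force: [0.7, -0.3, -0.5]
opening: 0.0007
grip_force: 0.0
```

```bash
python3 - <<'E'
from h import *
im=vision.read_camera("scene");t=vision.read_camera("top")
a=cv2.resize(im[120:310,170:430,::-1],None,fx=1.9,fy=1.9);b=cv2.resize(t[130:290,180:440,::-1],None,fx=1.9,fy=1.9)
cv2.imwrite("pics/both9.png",np.vstack([a,b])[:600])
print([(x,) for x in blobs(t,"blue",(355,190,400,250))],blobs(im,"blue",(360,260,410,305)))
E
```

```text
[(([371.5, 220.5], [366, 214, 13, 17, 161]),)] [([379.9, 279.9], [370, 271, 21, 20, 229])]
```

View pics/both9.png

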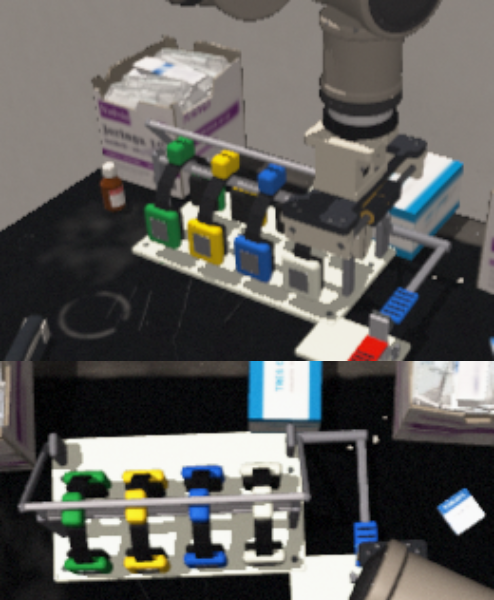

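The lever pad is back at its latched pixel (379.9,279.9), same as at the start, and the bar lies over all four crowns. The tool is clear of everything.

```bash
python3 -c "
from cell import workorder;print(workorder.hand_in())"
```

```text
the job is handed in; nothing more can be done
None
```

All four headsets hang square over the rail with the bar latched shut over them, confirmed in the camera views; I handed the job in at about 45 s, and hand-in returned no verdict.

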